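# Clip the tube wheel onto the bench mixer

## Task

The tube wheel of the bench mixer is only resting on its spring: secure it with the orange open retaining clip that lies on the bench. Lay the clip on the blue hub, press the hub down lightly with it and push the clip sideways into the spindle's groove until it snaps fully home around the neck, then let go of it and move clear. Be gentle with the mixer: guide the clip in by feel rather than by force, keep the gripper itself off it, and leave the other things on the bench where they are.

Things in the scene. Friction and masses are not known exactly. Their poses are not given: they have to be found in the camera images.
- clip: The orange open retaining clip, about 50 g, lying flat on the bench: a flat C 5 mm thick, 30 mm wide, with an upright finger tab behind. Origin: on the underside at the centre of the bore (on the spindle's axis once seated). +x points out of the open mouth, so the clip is pushed along its own +x; z up. The bore's back wall is 6.5 mm behind the origin.
- clip_mouth (a point): Middle of the clip's open mouth, at the tips of its arms, on the underside, 12.6 mm ahead of the clip's origin (+x). The bore is 13.6 mm wide between the two arms; a nub inside each arm, 6 mm ahead of the origin, narrows the throat to 8 mm. The arms flex outwards on springs and snap back.
- clip_tab (a point): Grip point on the clip's upright tab: 28.5 mm behind the clip's origin and 27 mm above its underside. The tab is 21 mm long in clip x (18 to 39 mm behind the origin), 14 mm wide in y, and 42 mm high from the underside. Fingers closing along clip y with the TCP here have their tips 8 mm above the underside. Axes as the clip.
- mixer: The fixed bench tube mixer: white base 170 x 150 mm, round column, upright steel spindle carrying a tube wheel: a clear disc 200 mm across with red-capped tubes and a blue flat-topped hub, 100 mm across, in its middle. Origin: on the bench on the spindle's axis, z up; any yaw. The tube caps end 17 mm below the hub's top. The wheel does not turn.
- column_top (a point): Top of the fixed column on the spindle's axis, 80 mm above the bench. The spindle's height in it is set by hand and is NOT measured: all heights of spindle, groove and wheel differ from start to start by up to 15 mm either way. As a mean, the groove's lower edge is 57 mm above this point, the free hub's top 60 mm, the spindle's top 73.5 mm.
- wheel (a joint): How far the hub and wheel are pressed down the spindle on their spring: 0 free, 0.003 m on the stop, where the hub's top is level with the groove's lower edge. It yields from about 4 N down, meets the stop at about 8.5 N, springs back when let go. A clip in the groove holds it at about 1.5 mm.
- neck_axis (a point): A point on the fixed column's axis marking where, seen from above, the groove lies, 137 mm above the bench (mean height; see column_top). The groove is a round neck 12 mm across and 6.5 mm high under a steel head 20 mm across and 10 mm high with its lower rim bevelled 1.5 mm. The 5 mm clip enters from any side, but with the hub free there are only 3.5 mm.
- clip_nubs (a point): Midway between the clip's two nubs, on the underside, 6.2 mm ahead of its origin. Springing the nubs over the neck, from about 12 to 7 mm before the clip is home, takes a sideways push of about 8 to 10 N; then it falls to the sliding friction (1 to 3 N) until the bore's back wall meets the neck and the push rises steeply. Home, the origin is on the axis within about 1 mm.
- collar: A closed steel collar, 36 mm across, 12 mm high: not needed. Origin: centre of its underside.
- handnut: A black hand nut, 34 mm across, 24 mm high: not needed. Origin: centre of its underside.
- buffer: A glass bottle with a blue cap, 60 mm across, 130 mm high: leave alone. Origin: centre of its underside.
- jar: An amber jar, 70 mm across, 75 mm high: leave alone. Origin: centre of its underside.
- driver: A screwdriver with a yellow handle: leave alone. Origin: centre of its underside.
- tipbox: An orange tip box with a pale blue lid, 85 x 120 x 67 mm: leave alone. Origin: centre of its underside.
- tuberack: A white rack of red-capped tubes, 60 x 200 x 72 mm: leave alone. Origin: centre of its underside.
- tape: A black tape dispenser, 150 x 50 x 82 mm: leave alone. Origin: centre of its underside.

How it is judged:
On the way, in this order (a step that is already met when the one before it is completed fails the run):
1. the clip is picked up off the bench (height (world z) of clip above 0.06 m), for 0.1 s.
2. the clip presses the hub down, still beside the neck (contact force between clip and mixer above 3 N and horizontal distance between clip and mixer between 0.008 and 0.045 m), for 0.1 s.
3. the clip is snapped home in the groove (horizontal distance between clip and mixer below 0.003 m and value of joint wheel above 0.001 m and angle between clip's own z axis and vertical below 0.1 rad), for 0.2 s.
At the end, for the whole second after the job is handed in: The clip is snapped into the groove and holds the hub down: its origin within 3 mm of the spindle's axis, the hub held at least 1 mm below its free height, the clip level within 0.1 rad, at rest and released (all of step 3 and linear speed of clip below 0.02 m/s and contact force between the fingers and clip below 0.1 N); the robot touches nothing.
It fails at once if the clip is forced against the mixer with more than 40 N in all (contact force between clip and mixer above 40 N).
It fails at once if the robot itself bears on the mixer with more than 8 N (contact force between any of the fingers, the arm and mixer above 8 N).
It fails at once if another thing on the bench is moved by more than 30 mm (distance of any of collar, handnut, buffer, jar, driver, tipbox, tuberack, tape from where it was at the start of the episode above 0.03 m).
It also fails if it takes over 64 s, if anything falls off the work surface, if the arm or the gripper's body presses on something with over 40 N, if the wrist force passes 120 N, or if a joint passes its speed limit or range.

## Robot

A 6-joint arm with a two-finger parallel gripper is mounted at the origin on the work surface. World frame = base frame: x ahead of the robot, y to its left, z up, the work surface at z = 0. Lengths are in m, angles in rad, forces in N, time in s.
With the tool pointing down it reaches from about 0.35 to 0.775 m from the base axis. Payload 7.3 kg.
Tool frame: the origin (TCP) lies between the finger pads, 19 mm behind the fingertips; this is the grasp point; z points along the fingers, y is the line along which they close (so a half turn about z gives the same grasp; the last joint's range is limited). The gripper opens to 92 mm and grips with 3 to 60 N. Pads are 19 mm wide; open, the fingers measure 130 mm over their backs; the gripper's body (75 mm by 190 mm) begins 47 mm behind the grasp point.
Start: joints at [0.995, 0.342, 1.524, -0, 1.275, -0.146], TCP at [0.219, 0.477, 0.246] pointing down, gripper open.
Joint ranges: [-2.53, 2.53], [-0.77, 2.02], [0.04, 2.7], [-1, 4.14], [0.28, 2.66], [-3.11, 3.11]. Speed limits (rad/s): [2.57, 2.57, 3.14, 3.14, 3.14, 3.14].

## Interface

Orientations are given as [roll, pitch, yaw] about the fixed x, y, z axes, in that order (R = Rz(yaw) Ry(pitch) Rx(roll)).
In Python, from cell import * gives the robot as it stands.
- The arm moves only by the tool step_arm, never from a script. Its argument "plan" is a list of rows, each a list of 5 numbers: the closure, from -1 (fully open) to 1 (shut), then the shift along the tool's x, y, z in m, then the turn about the tool's z in rad. In form: [[hand, x, y, z, twist], ...]. A call has 1 to 20 rows; each row is the pose to reach, as a shift and turn from the pose commanded when the call began, along the tool's axes at that moment; what a row does not reach only later rows make up. A row lasts 1/8 s, in which the tool goes at most 62.5 mm and 10.7 degrees, less where a joint would pass 70% of its speed; a pose out of reach is approached as far as the arm can. A call with a gripper value outside its range is refused whole. The fingers move at their own pace and stop on an object; "grip_force" is the grip in N (left out, the last holds). Time passes only in rows, so rows that repeat a pose let the fingers close. It gives the time, the measured TCP pose, the force, the opening and the grip force at its end, in the units of the state.
- observe(): the state, without advancing time (a new reading comes with each control period).
- read_camera(name): name is "scene" or "top" or "wrist"; returns a dict with "img" (420x560x3 uint8, red, green, blue), "range_z" (420x560 float32, m along the optical axis (not along the pixel's ray), 0 where there is no reading), "fx", "fy", "cx", "cy" (pixels), "k1" (the pictures are not rectified: a ray, as slopes to the right and down, at radius r is drawn at 1 + k1 r^2 times it, then the intrinsics apply), "R" (3x3) and "t" (3): a world point X has camera coordinates R X + t; the wrist camera has in their place "T_tool_cam" (4x4, takes a point from camera to tool coordinates, whose origin is the TCP and whose axes are the flange's). Camera axes: x right, y down, z forward; pixel columns grow to the right and rows downward; lengths in m; the calibration is good to about 2 mm. A picture is of the moment at which its call begins: read the wrist's pose just before it.
- hand_in(): hands the job in; it is judged then, once.
The state is a dict: "time": time; "qpos": joint angles; "qvel": joint speeds; "joint_efforts": joint torques, N m; "tool_pos": TCP position; "tool_rot": TCP orientation; "contact_force": force on the tool from outside, world axes, zero at the start; "torque": the same for the moment, N m; "opening": finger opening in m; "grip_force": force on a finger pad.
Only numpy, scipy, OpenCV 4.12 (cv2) and the standard library are available. Lean on these libraries where they do the work, as an engineer would, in place of code of your own. Each camera call takes 0.05 s, during which the arm holds its last target. There are 200 camera calls.

## Working session

There is one attempt and no reset: what is moved stays moved. The work goes in short steps, Python scripts to look and compute and a tool call to move; the robot and the scene stay as the last step left them, time stands still between calls to the robot, and variables do not carry over. Pictures are saved under pics/ and viewed, at most 10 in all, crops included, and the job is handed in when it is done.

Besides the shell and the picture viewer there is one more tool, called as name([rows], argument=value, ...), one row to a line, values as JSON. step_arm: Moves the arm, as the interface text tells. Its arguments: {"type":"object","properties":{"plan":{"type":"array","items":{"type":"array","items":{"type":"number"}}},"grip_force":{"type":"number"}},"required":["plan"]}

```bash
mkdir -p pics; ls; python3 - <<'E'
from cell import *
import cv2,numpy as np,pickle
print(observe())
d={}
for n in("scene","top"):
    c=read_camera(n); d[n]=c
    cv2.imwrite(f"pics/{n}0.png",c["img"][:,:,::-1])
    print(n,{k:v for k,v in c.items() if k not in("img","range_z")})
pickle.dump(d,open("c0.pkl","wb"))
E
```

```text
pics
{'time': 0.0, 'qpos': array([ 9.94999485e-01,  3.42726848e-01,  1.52502835e+00, -4.96137746e-06,
        1.27541150e+00, -1.45990032e-01]), 'qvel': array([-0.00090354, -0.00075341, -0.00110045,  0.00021872,  0.00116549,
        0.00069973]), 'joint_efforts': array([ 4.35839211e-04, -4.31261909e+01, -2.44210517e+01,  7.17068324e-02,
        5.62585273e-02, -1.53894198e-04]), 'tool_pos': array([0.21852784, 0.47693135, 0.24483885]), 'tool_rot': array([-3.14003466e+00, -2.24285494e-04,  2.71178712e+00]), 'contact_force': array([-0.13523905,  0.42350955,  0.45459761]), 'torque': array([ 0.03025158,  0.03984871, -0.00804354]), 'grip_force': 0.0, 'opening': 0.09187074928815413}
scene {'fx': 534.7503527121377, 'fy': 534.7503527121377, 'cx': 288.0240381515332, 'cy': 211.34007663753, 'k1': -0.13324930186884942, 'R': array([[ 0.80217698,  0.59670021,  0.02146972],
       [ 0.42389762, -0.54380875, -0.72428092],
       [-0.42050316,  0.59010245, -0.68917066]]), 't': array([-0.51558238, -0.1813629 ,  1.76064883])}
top {'fx': 400.2695644995658, 'fy': 400.2695644995658, 'cx': 280.9785766461156, 'cy': 211.37389392219038, 'k1': 0.013731481984485433, 'R': array([[ 0.00862777, -0.99973239,  0.02146408],
       [-0.99772358, -0.01004214, -0.06668442],
       [ 0.06688212, -0.02083988, -0.99754322]]), 't': array([-0.00807724,  0.62941674,  1.4827254 ])}
```

View pics/scene0.png

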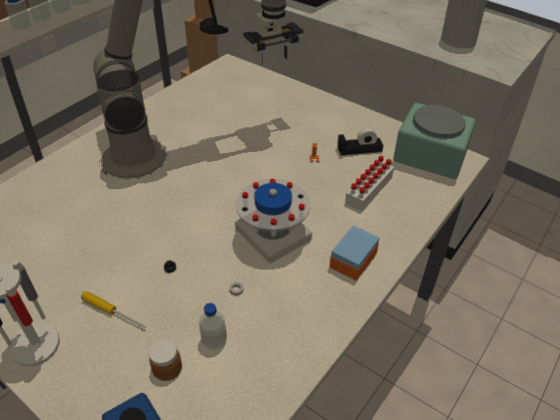

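View pics/top0.png

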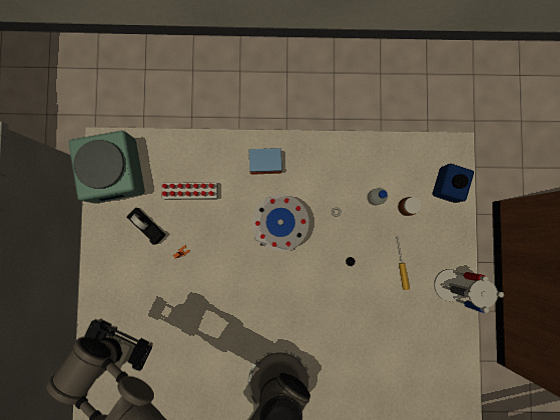

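Both views show the clip at scene (314,153) and top (181,252). The mixer hub is at scene (273,198) and top (281,222), and the tape and rack stand beyond the clip.

```bash
cat > h.py <<'E'
import numpy as np,cv2
from scipy.spatial.transform import Rotation as Ro
def dirs(c,u,v):
    K=np.array([[c["fx"],0,c["cx"]],[0,c["fy"],c["cy"]],[0,0,1]])
    p=cv2.undistortPoints(np.stack([u,v],-1).reshape(-1,1,2).astype(float),K,np.array([c["k1"],0,0,0.]))[:,0]
    return np.c_[p,np.ones(len(p))]
def ext(c,st=None):   # cam->world R,t
    if "R" in c: return c["R"].T,-c["R"].T@c["t"]
    T=c["T_tool_cam"]; Rt=Ro.from_euler("xyz",st["tool_rot"]).as_matrix()
    return Rt@T[:3,:3],Rt@T[:3,3]+st["tool_pos"]
def cloud(c,mask,st=None):
    v,u=np.nonzero(mask&(c["range_z"]>0)); R,t=ext(c,st)
    return (dirs(c,u,v)*c["range_z"][v,u][:,None])@R.T+t
def tri(rays):
    A=0;b=0
    for c,u,v,st in rays:
        R,t=ext(c,st); d=R@dirs(c,np.array([u]),np.array([v]))[0]; d/=np.linalg.norm(d)
        P=np.eye(3)-np.outer(d,d); A=A+P; b=b+P@t
    return np.linalg.solve(A,b)
def hsv(c): return cv2.cvtColor(c["img"],cv2.COLOR_RGB2HSV)
def box(c,u0,u1,v0,v1):
    m=np.zeros(c["img"].shape[:2],bool); m[v0:v1,u0:u1]=1; return m
E
python3 - <<'E'
from h import *; import pickle
d=pickle.load(open("c0.pkl","rb"));s,t=d["scene"],d["top"]
cen=[]
for n,c,b in(("s",s,(300,328,140,166)),("t",t,(170,194,240,262))):
    H=hsv(c); m=box(c,*b)&(H[...,0]<20)&(H[...,1]>150)&(H[...,2]>90)
    v,u=np.nonzero(m);cen.append((u.mean(),v.mean())); P=cloud(c,m); print(n,m.sum(),cen[-1]); print(np.round(P[np.argsort(P[:,2])][::max(1,len(P)//14)],3))
print("clip",tri([(s,*cen[0],None),(t,*cen[1],None)]))
cen=[]
for n,c,b in(("s",s,(250,300,178,216)),("t",t,(262,300,202,242))):
    H=hsv(c); m=box(c,*b)&(abs(H[...,0].astype(int)-110)<15)&(H[...,1]>150)
    P=cloud(c,m);zt=np.percentile(P[:,2],[5,50,95]); top=P[P[:,2]>zt[1]-.01]
    print(n,m.sum(),zt,(top.min(0)+top.max(0))/2,np.ptp(top,axis=0))
    (x,y),r=cv2.minEnclosingCircle(np.argwhere(m)[:,::-1].astype(np.float32)); print(x,y,r);cen.append((x,y))
print("hub",tri([(s,*cen[0],None),(t,*cen[1],None)]))
E
```

```text
s 67 (np.float64(314.17910447761193), np.float64(153.55223880597015))
[[ 0.44   0.433 -0.003]
 [ 0.483  0.382  0.001]
 [ 0.497  0.356  0.002]
 [ 0.476  0.352  0.003]
 [ 0.469  0.373  0.003]
 [ 0.479  0.353  0.003]
 [ 0.473  0.361  0.004]
 [ 0.484  0.369  0.005]
 [ 0.489  0.373  0.005]
 [ 0.476  0.374  0.006]
 [ 0.476  0.345  0.008]
 [ 0.471  0.363  0.011]
 [ 0.474  0.364  0.024]
 [ 0.46   0.395  0.036]
 [ 0.474  0.374  0.039]
 [ 0.47   0.38   0.041]
 [ 0.465  0.381  0.043]]
t 63 (np.float64(181.0793650793651), np.float64(251.6984126984127))
[[ 0.493  0.359 -0.005]
 [ 0.463  0.36   0.001]
 [ 0.474  0.353  0.001]
 [ 0.482  0.379  0.003]
 [ 0.489  0.364  0.004]
 [ 0.493  0.368  0.005]
 [ 0.463  0.367  0.006]
 [ 0.485  0.371  0.007]
 [ 0.485  0.374  0.008]
 [ 0.489  0.37   0.009]
 [ 0.497  0.356  0.01 ]
 [ 0.464  0.385  0.037]
 [ 0.464  0.392  0.041]
 [ 0.468  0.373  0.042]
 [ 0.461  0.376  0.043]
 [ 0.468  0.38   0.044]]
clip [0.47587531 0.36844624 0.01561545]
s 848 [0.13406077 0.15094044 0.15458684] [5.87244666e-01 4.78222630e-04 1.49333945e-01] [0.09956841 0.1010896  0.01668367]
272.6376647949219 197.318359375 18.158720016479492
t 591 [0.14795151 0.15320768 0.15759666] [0.58436625 0.00195442 0.15261158] [0.09598956 0.09272077 0.01759878]
280.0491943359375 221.7541046142578 14.246081352233887
hub [0.58553888 0.00325369 0.14123013]
```

```bash
python3 - <<'E'
from cell import *
from h import *
import pickle
st=observe();c=read_camera("wrist");T=c["T_tool_cam"];print(np.round(T,3),c["fx"],c["cx"],c["cy"],c["k1"])
R=Ro.from_euler("xyz",st["tool_rot"]).as_matrix()
# shift so camera axis looks at the clip with TCP z=.2
g=np.array([.474,.37,.02]); 
Rc,tc=ext(c,st); tcp=st["tool_pos"]
d=Rc[:,2]; o=tc-tcp; 
for z in(.15,.2,.25):
  k=(.02-z-o[2])/d[2]; goal=np.array([*(g-o-k*d)[:2],z]); print(z,goal,np.round(R.T@(goal-tcp),3),np.hypot(*goal[:2]))
E
```

```text
[[ 0.    -0.967 -0.253  0.066]
 [ 1.    -0.     0.001 -0.   ]
 [-0.001 -0.253  0.967 -0.14 ]
 [ 0.     0.     0.     1.   ]] 324.09841853712464 282.0530292833962 208.169039173527 -0.041026402894905535
0.15 [0.47022066 0.37217599 0.15      ] [-0.272  0.01   0.095] 0.5996852759595453
0.2 [0.45833777 0.37766598 0.2       ] [-0.259  0.01   0.045] 0.5938898102336951
0.25 [0.44645488 0.38315598 0.25      ] [-0.246  0.01  -0.005] 0.588328538580329
```

step_arm([
  [-1, -0.06, 0.002, 0.02, 0.1],
  [-1, -0.12, 0.004, 0.04, 0.2],
  [-1, -0.17, 0.006, 0.06, 0.3],
  [-1, -0.22, 0.008, 0.08, 0.4],
  [-1, -0.265, 0.01, 0.09, 0.4],
  [-1, -0.265, 0.01, 0.09, 0.4],
  [-1, -0.265, 0.01, 0.09, 0.4],
  [-1, -0.265, 0.01, 0.09, 0.4],
])

```text
time: 1.15
tool_pos: [0.4628, 0.3767, 0.156]
tool_rot: [3.141, -0.0, 2.313]
contact_force: [0.6, -0.3, -0.6]
opening: 0.0918
grip_force: 0.0
```

```bash
python3 - <<'E'
from cell import *
from h import *
import pickle
st=observe();c=read_camera("wrist");pickle.dump((st,c),open("w1.pkl","wb"))
print(st["time"],st["tool_pos"],st["tool_rot"],st["qpos"],st["qvel"])
cv2.imwrite("pics/w1.png",c["img"][:,:,::-1])
H=hsv(c); m=(H[...,0]<20)&(H[...,1]>150)&(H[...,2]>90)
n,l,s,_=cv2.connectedComponentsWithStats(m.astype(np.uint8)); i=1+np.argmax(s[1:,4]);print(s[i])
P=cloud(c,l==i,st); t=P[P[:,2]>.034]; b=P[P[:,2]<.012]
for q in(t,b): print(len(q),q.mean(0),np.median(q[:,2]),cv2.minAreaRect((q[:,:2]*1000).astype(np.float32)))
E
```

```text
1.15 [0.4627987  0.37668444 0.1559926 ] [ 3.14118185e+00 -1.86539799e-04  2.31326069e+00] [ 5.54658334e-01  5.51054761e-01  1.44478675e+00  2.85395305e-04
  1.14538241e+00 -1.87923723e-01] [ 3.62524076e-03 -3.14820101e-03 -2.59473555e-03 -6.85319923e-04
 -1.57263315e-03 -6.05637178e-05]
[ 271  187   33   52 1028]
445 [0.46663167 0.38190886 0.04222008] 0.0425178824214294 ((467.3119812011719, 381.5422058105469), (13.921561241149902, 20.989116668701172), 38.83553695678711)
506 [0.48077314 0.36244461 0.00570536] 0.0057230946472738575 ((476.05694580078125, 369.94866943359375), (28.796598434448242, 50.30034637451172), 38.77580642700195)
```

View pics/w1.png

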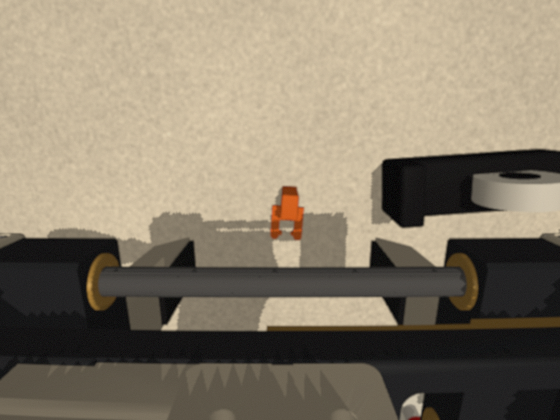

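The clip sits at px (287,212) with the tab at (289,200) and the mouth facing image-down. The tape starts at column 383, so I'm checking its clearance to the gripper body.

```bash
python3 - <<'E'
from h import *; import pickle
st,c=pickle.load(open("w1.pkl","rb"));t=pickle.load(open("c0.pkl","rb"))["top"]
R=Ro.from_euler("xyz",[np.pi,0,2.248]).as_matrix()
for n,c,m,s in(("w",c,box(c,360,560,130,240),st),("t",t,box(t,115,178,195,250),None)):
    P=cloud(c,m,s);P=P[(P[:,2]>.02)&(P[:,2]<.1)]; Q=(P-[.4666,.3818,0])@R
    print(n,len(P),P[:,2].max())
    for lo in(.02,.04,.06,.07):
        q=Q[-Q[:,2]>lo]; q=q[(abs(q[:,0])<.06)];
        if len(q): print(lo,"x",Q[-Q[:,2]>lo][:,0].min(),"y min",q[:,1].min(),"count in body",((abs(q[:,0])<.045)&(abs(q[:,1])<.1)).sum())
E
```

```text
w 10531 0.08462066744822055
0.02 x -0.008690385039838775 y min 0.08051493266625383 count in body 2282
0.04 x -0.008690385039838775 y min 0.08051493266625383 count in body 1777
0.06 x 0.014420326899032502 y min 0.1458875570238025 count in body 0
0.07 x 0.015263069381410787 y min 0.14974763260288804 count in body 0
t 697 0.0969437121370813
0.02 x -0.13644367038242936 y min 0.07980246282490723 count in body 93
0.04 x -0.13644367038242936 y min 0.0801993837023433 count in body 79
0.06 x -0.12838095121641094 y min 0.09587566339153462 count in body 2
0.07 x -0.12838095121641094 y min 0.14796170138945566 count in body 0
```

step_arm([
  [-0.2, 0.001, 0.0063, 0.03, 0.065],
  [-0.2, 0.001, 0.0063, 0.06, 0.065],
  [-0.2, 0.001, 0.0063, 0.09, 0.065],
  [-0.2, 0.001, 0.0063, 0.115, 0.065],
  [-0.2, 0.001, 0.0063, 0.129, 0.065],
  [-0.2, 0.001, 0.0063, 0.129, 0.065],
  [0.6, 0.001, 0.0063, 0.129, 0.065],
  [1, 0.001, 0.0063, 0.129, 0.065],
  [1, 0.001, 0.0063, 0.129, 0.065],
  [1, 0.001, 0.0063, 0.129, 0.065],
  [1, 0.001, 0.0063, 0.129, 0.065],
], grip_force=40)

```text
time: 2.58
tool_pos: [0.4679, 0.381, 0.0267]
tool_rot: [3.141, 0.0, 2.247]
contact_force: [0.6, -0.6, 1.9]
opening: 0.0137
grip_force: 40.0
```

step_arm([
  [1, 0, 0, -0.04, 0],
  [1, 0, 0, -0.09, 0],
  [1, 0, 0, -0.14, 0],
  [1, 0, 0, -0.19, 0],
  [1, -0.03, -0.01, -0.225, 0],
  [1, -0.08, -0.029, -0.233, 0],
  [1, -0.13, -0.047, -0.233, 0],
  [1, -0.18, -0.065, -0.233, 0],
  [1, -0.23, -0.083, -0.233, 0],
  [1, -0.28, -0.102, -0.233, 0],
  [1, -0.33, -0.12, -0.233, 0],
  [1, -0.37, -0.134, -0.233, 0],
  [1, -0.39, -0.141, -0.233, 0],
  [1, -0.4, -0.145, -0.233, 0],
  [1, -0.4, -0.145, -0.233, 0],
  [1, -0.4, -0.145, -0.233, 0],
  [1, -0.4, -0.145, -0.233, 0],
])

```text
time: 4.7
tool_pos: [0.6047, -0.0207, 0.2597]
tool_rot: [3.141, -0.0, 2.248]
contact_force: [-0.2, 0.5, -1.4]
opening: 0.0139
grip_force: 40.0
```

```bash
python3 - <<'E'
from cell import *
from h import *
import pickle
st=observe();c=read_camera("wrist");s=read_camera("scene");pickle.dump((st,c,s),open("w2.pkl","wb"))
print(st["time"],st["tool_pos"],st["tool_rot"],st["contact_force"])
cv2.imwrite("pics/w2.png",c["img"][:,:,::-1])
E
```

```text
4.7 [ 0.6047484  -0.02066194  0.25970674] [ 3.14130351e+00 -1.25526802e-04  2.24827581e+00] [-0.22102373  0.50274823 -1.35069161]
```

View pics/w2.png

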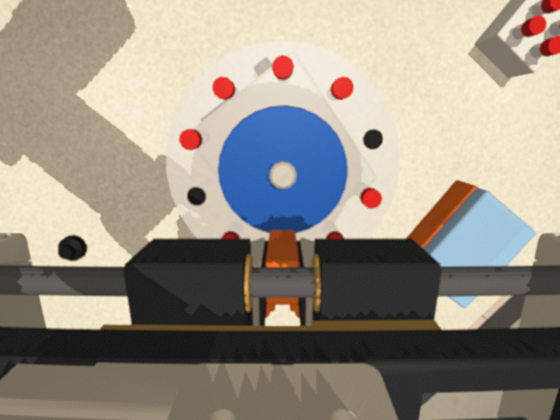

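Wrist view: the spindle head is at (283,175), the blue hub around (283,170), and the tab is held between the fingers at (283,265).

```bash
python3 - <<'E'
from h import *; import pickle
st,c,s=pickle.load(open("w2.pkl","rb")); R=Ro.from_euler("xyz",st["tool_rot"]).as_matrix(); tcp=st["tool_pos"]
H=hsv(c); blue=(abs(H[...,0].astype(int)-110)<15)&(H[...,1]>150)&box(c,210,355,95,240)
Pb=cloud(c,blue,st); zb=np.median(Pb[:,2]); print("hub top z",zb,np.percentile(Pb[:,2],[10,90]))
hd=box(c,262,304,155,196)&~blue; n,l,ss,ce=cv2.connectedComponentsWithStats(hd.astype(np.uint8)); i=1+np.argmax(ss[1:,4]); print(ss[i],ce[i])
P=cloud(c,l==i,st); zt=np.percentile(P[:,2],90); q=P[P[:,2]>zt-.004]; 
(x,y),r=cv2.minEnclosingCircle((q[:,:2]*1000).astype(np.float32)); print("head top",np.median(q[:,2]),q.mean(0),x,y,r)
h=np.array([x/1e3,y/1e3,zt]); print("head in tool",R.T@(h-tcp),R.T@(q.mean(0)-tcp))
# hub ellipse via plane points
cn,_=cv2.findContours(blue.astype(np.uint8),cv2.RETR_EXTERNAL,cv2.CHAIN_APPROX_NONE); k=max(cn,key=len)[:,0]; k=k[k[:,1]<205]
Rc,tc=ext(c,st); d=dirs(c,k[:,0],k[:,1])@Rc.T; p=tc+d*((zb-tc[2])/d[:,2])[:,None]
A=np.c_[2*p[:,:2],np.ones(len(p))]; so=np.linalg.lstsq(A,(p[:,:2]**2).sum(1),rcond=None)[0]
print("hub circ",so[:2],np.sqrt(so[2]+so[0]**2+so[1]**2), "tool",R.T@(np.array([*so[:2],zb])-tcp))
# tab in this picture
o=(H[...,0]<20)&(H[...,1]>150)&box(c,255,312,225,320); P=cloud(c,o,st); Q=(P-tcp)@R
q=Q[Q[:,2]<-.01]; print("tab tool", np.round([q.min(0),q.max(0),q.mean(0)],4),len(q),len(Q),Q[:,2].min(),Q[:,2].max())
# scene cam check of head
m=box(s,262,285,180,200)&(hsv(s)[...,1]<90); Ps=cloud(s,m); print("scene", len(Ps), np.percentile(Ps[:,2],[10,50,90]) if len(Ps) else 0, Ps[Ps[:,2]>.158].mean(0))
E
```

```text
hub top z 0.1534033080255042 [0.15255091 0.15425968]
[268 160  30  30 686] [282.40816327 174.62536443]
head top 0.16656256859342178 [0.58682986 0.00339296 0.1665225 ] 587.0905151367188 3.2141120433807373 9.935304641723633
head in tool [0.02966009 0.00118136 0.092207  ] [0.0299627  0.0010901  0.09318832]
hub circ [0.58646488 0.00334012] 0.04808643227663669 tool [0.03014866 0.00076881 0.10630744]
tab tool [[-0.0113 -0.0074 -0.0286]
 [ 0.0119  0.0082 -0.01  ]
 [ 0.0034  0.0005 -0.0156]] 646 1499 -0.02855545225705637 0.02416050187904869
scene 114 [0.12164175 0.15262189 0.1681395 ] [ 0.59773793 -0.00742534  0.18088896]
```

step_arm([
  [1, 0.03, 0.0, 0, 0],
  [1, 0.065, 0.0008, 0, 0],
  [1, 0.09, 0.0008, 0, 0],
  [1, 0.09, 0.0008, 0.03, 0],
  [1, 0.09, 0.0008, 0.06, 0],
  [1, 0.09, 0.0008, 0.072, 0],
  [1, 0.09, 0.0008, 0.072, 0],
  [1, 0.09, 0.0008, 0.072, 0],
  [1, 0.09, 0.0008, 0.072, 0],
])

```text
time: 5.92
tool_pos: [0.5498, 0.0488, 0.1886]
tool_rot: [3.14, 0.001, 2.247]
contact_force: [0.4, -0.8, -0.1]
opening: 0.0136
grip_force: 40.0
```

step_arm([
  [1, 0, 0, 0.002, 0],
  [1, 0, 0, 0.004, 0],
  [1, 0, 0, 0.005, 0],
  [1, 0, 0, 0.005, 0],
  [1, 0, 0, 0.005, 0],
])

```text
time: 6.55
tool_pos: [0.5493, 0.0489, 0.1825]
tool_rot: [3.141, -0.0, 2.247]
contact_force: [0.2, -0.4, -0.2]
opening: 0.0142
grip_force: 40.0
```

step_arm([
  [1, 0, 0.0004, 0.001, 0],
  [1, 0, 0.0004, 0.002, 0],
  [1, 0, 0.0004, 0.002, 0],
  [1, 0, 0.0004, 0.002, 0],
])

```text
time: 7.05
tool_pos: [0.5496, 0.0491, 0.1805]
tool_rot: [3.142, -0.0, 2.247]
contact_force: [0.3, 0.5, 0.1]
opening: 0.0136
grip_force: 40.0
```

step_arm([
  [1, 0, 0, 0.0005, 0],
  [1, 0, 0, 0.001, 0],
  [1, 0, 0, 0.001, 0],
  [1, 0, 0, 0.001, 0],
])

```text
time: 7.55
tool_pos: [0.5496, 0.0492, 0.1795]
tool_rot: [3.141, -0.0, 2.247]
contact_force: [0.6, 0.1, -0.7]
opening: 0.0134
grip_force: 40.0
```

step_arm([
  [1, 0, 0, 0.0005, 0],
  [1, 0, 0, 0.001, 0],
  [1, 0, 0, 0.001, 0],
  [1, 0, 0, 0.001, 0],
])

```text
time: 8.05
tool_pos: [0.5498, 0.0491, 0.1788]
tool_rot: [3.141, 0.001, 2.247]
contact_force: [-0.4, -0.3, 3.4]
opening: 0.0138
grip_force: 40.0
```

step_arm([
  [1, 0, 0, 0.0005, 0],
  [1, 0, 0, 0.001, 0],
  [1, 0, 0, 0.001, 0],
  [1, 0, 0, 0.001, 0],
])

```text
time: 8.55
tool_pos: [0.5498, 0.0491, 0.1778]
tool_rot: [3.141, 0.001, 2.247]
contact_force: [-0.3, 0.5, 5.1]
opening: 0.0135
grip_force: 40.0
```

step_arm([
  [1, 0, 0, 0.0005, 0],
  [1, 0, 0, 0.001, 0],
  [1, 0, 0, 0.001, 0],
  [1, 0, 0, 0.001, 0],
])

```text
time: 9.05
tool_pos: [0.5498, 0.0492, 0.177]
tool_rot: [3.141, 0.001, 2.247]
contact_force: [-1.0, 1.4, 6.8]
opening: 0.0135
grip_force: 40.0
```

step_arm([
  [1, 0, 0, 0.0004, 0],
  [1, -0.002, 0, 0.0004, 0],
  [1, -0.004, 0, 0.0004, 0],
  [1, -0.006, 0, 0.0004, 0],
  [1, -0.007, 0, 0.0004, 0],
  [1, -0.007, 0, 0.0004, 0],
])

```text
time: 9.8
tool_pos: [0.5543, 0.0438, 0.1767]
tool_rot: [3.14, 0.001, 2.247]
contact_force: [-1.4, 0.3, 6.9]
opening: 0.0136
grip_force: 40.0
```

step_arm([
  [1, -0.001, 0, 0, 0],
  [1, -0.002, 0, 0, 0],
  [1, -0.003, 0, 0, 0],
  [1, -0.003, 0, 0, 0],
])

```text
time: 10.3
tool_pos: [0.5562, 0.0415, 0.1767]
tool_rot: [3.14, 0.0, 2.247]
contact_force: [-1.8, -0.4, 7.4]
opening: 0.0136
grip_force: 40.0
```

step_arm([
  [1, -0.001, 0, 0, 0],
  [1, -0.002, 0, 0, 0],
  [1, -0.003, 0, 0, 0],
  [1, -0.003, 0, 0, 0],
])

```text
time: 10.8
tool_pos: [0.558, 0.0392, 0.1767]
tool_rot: [3.141, 0.0, 2.247]
contact_force: [-1.4, 1.1, 8.4]
opening: 0.014
grip_force: 40.0
```

step_arm([
  [1, -0.001, 0, 0, 0],
  [1, -0.002, 0, 0, 0],
  [1, -0.003, 0, 0, 0],
  [1, -0.003, 0, 0, 0],
])

```text
time: 11.3
tool_pos: [0.5598, 0.0369, 0.1767]
tool_rot: [3.141, 0.0, 2.247]
contact_force: [-0.3, 1.0, 6.9]
opening: 0.014
grip_force: 40.0
```

step_arm([
  [1, -0.001, 0, 0, 0],
  [1, -0.002, 0, 0, 0],
  [1, -0.003, 0, 0, 0],
  [1, -0.004, 0, 0, 0],
  [1, -0.004, 0, 0, 0],
])

```text
time: 11.92
tool_pos: [0.5622, 0.0338, 0.1767]
tool_rot: [3.141, -0.0, 2.247]
contact_force: [-1.3, 1.1, 7.5]
opening: 0.014
grip_force: 40.0
```

step_arm([
  [1, -0.001, 0, 0, 0],
  [1, -0.002, 0, 0, 0],
  [1, -0.003, 0, 0, 0],
  [1, -0.003, 0, 0, 0],
])

```text
time: 12.42
tool_pos: [0.563, 0.0323, 0.1764]
tool_rot: [-3.141, -0.003, 2.247]
contact_force: [-3.9, 5.0, 9.2]
opening: 0.0137
grip_force: 40.0
```

step_arm([
  [1, -0.001, 0, 0, 0],
  [1, -0.002, 0, 0, 0],
  [1, -0.002, 0, 0, 0],
])

```text
time: 12.8
tool_pos: [0.5646, 0.0303, 0.1765]
tool_rot: [-3.141, -0.001, 2.247]
contact_force: [-3.0, 1.4, 7.1]
opening: 0.0144
grip_force: 40.0
```

step_arm([
  [1, -0.001, 0, 0, 0],
  [1, -0.002, 0, 0, 0],
  [1, -0.002, 0, 0, 0],
])

```text
time: 13.18
tool_pos: [0.5669, 0.0276, 0.1768]
tool_rot: [3.141, 0.002, 2.247]
contact_force: [-0.7, -1.3, 8.0]
opening: 0.0138
grip_force: 40.0
```

step_arm([
  [1, -0.001, 0, 0, 0],
  [1, -0.002, 0, 0, 0],
  [1, -0.002, 0, 0, 0],
])

```text
time: 13.55
tool_pos: [0.5682, 0.0261, 0.1768]
tool_rot: [3.141, 0.001, 2.247]
contact_force: [-0.9, -1.4, 7.5]
opening: 0.0135
grip_force: 40.0
```

step_arm([
  [1, -0.001, 0, 0, 0],
  [1, -0.001, 0, 0, 0],
  [1, -0.001, 0, 0, 0],
])

```text
time: 13.92
tool_pos: [0.5685, 0.0255, 0.1767]
tool_rot: [3.141, 0.001, 2.247]
contact_force: [-2.0, -0.7, 7.6]
opening: 0.014
grip_force: 40.0
```

step_arm([
  [1, -0.001, 0, 0, 0],
  [1, -0.001, 0, 0, 0],
  [1, -0.001, 0, 0, 0],
])

```text
time: 14.3
tool_pos: [0.569, 0.025, 0.1766]
tool_rot: [3.141, 0.0, 2.247]
contact_force: [-1.9, 0.1, 7.3]
opening: 0.014
grip_force: 40.0
```

step_arm([
  [1, -0.001, 0, 0, 0],
  [1, -0.001, 0, 0, 0],
  [1, -0.001, 0, 0, 0],
])

```text
time: 14.68
tool_pos: [0.5697, 0.0244, 0.1767]
tool_rot: [3.141, 0.0, 2.247]
contact_force: [-1.6, 0.7, 8.1]
opening: 0.0138
grip_force: 40.0
```

step_arm([
  [1, -0.0005, 0, 0, 0],
  [1, -0.001, 0, 0, 0],
  [1, -0.001, 0, 0, 0],
])

```text
time: 15.05
tool_pos: [0.57, 0.0241, 0.1766]
tool_rot: [3.141, -0.001, 2.247]
contact_force: [-2.4, 3.2, 8.0]
opening: 0.0134
grip_force: 40.0
```

Resistance along the push is rising (4 N), so the wall is being met. I'll confirm with one more millimetre.

step_arm([
  [1, -0.0005, 0, 0, 0],
  [1, -0.001, 0, 0, 0],
  [1, -0.001, 0, 0, 0],
])

```text
time: 15.42
tool_pos: [0.5701, 0.0239, 0.1765]
tool_rot: [3.141, -0.003, 2.247]
contact_force: [-4.3, 5.2, 9.5]
opening: 0.0139
grip_force: 40.0
```

step_arm([
  [1, 0.001, 0, -0.0003, 0],
  [1, 0.0018, 0, -0.0007, 0],
  [1, 0.0018, 0, -0.0007, 0],
])

```text
time: 15.8
tool_pos: [0.5699, 0.0242, 0.1773]
tool_rot: [3.141, 0.0, 2.247]
contact_force: [-2.1, 1.0, 7.0]
opening: 0.0138
grip_force: 40.0
```

step_arm([
  [0.6, 0, 0, 0, 0],
  [0.3, 0, 0, 0, 0],
  [0.2, 0, 0, 0, 0],
  [0.2, 0, 0, 0, 0],
  [0.2, 0, 0, 0, 0],
  [0.2, 0, 0, -0.01, 0],
  [0.2, 0, 0, -0.03, 0],
  [0.2, 0, 0, -0.06, 0],
  [0.2, 0, 0, -0.09, 0],
  [0.2, 0, 0, -0.1, 0],
  [0.2, -0.03, 0, -0.1, 0],
  [0.2, -0.06, 0, -0.1, 0],
  [0.2, -0.06, 0, -0.1, 0],
  [0.2, -0.06, 0, -0.1, 0],
])

```text
time: 17.55
tool_pos: [0.6067, -0.0224, 0.2762]
tool_rot: [-3.141, -0.001, 2.247]
contact_force: [-0.6, -0.2, -0.0]
opening: 0.0367
grip_force: 0.0
```

```bash
python3 - <<'E'
from cell import *
from h import *
st=observe();c=read_camera("wrist")
print(st["time"],st["tool_pos"],st["contact_force"],st["opening"])
R=Ro.from_euler("xyz",st["tool_rot"]).as_matrix()
H=hsv(c); o=(H[...,0]<20)&(H[...,1]>150)&(H[...,2]>90)
P=cloud(c,o,st); P=P[(np.hypot(P[:,0]-.587,P[:,1]-.0033)<.06)&(P[:,2]>.148)]
Q=(P-[.587,.0033,0])@R; t=Q[-Q[:,2]>.183]; b=Q[-Q[:,2]<.172]
for q in (t,b):
  if len(q): print(len(q),np.round([q.min(0),q.max(0),np.median(q,0)],4))
blue=(abs(H[...,0].astype(int)-110)<15)&(H[...,1]>150)
B=cloud(c,blue,st);B=B[np.hypot(B[:,0]-.587,B[:,1]-.0033)<.045];print("hub z",np.median(B[:,2]))
cv2.imwrite("pics/w3.png",c["img"][:,:,::-1])
E
```

```text
17.55 [ 0.60672402 -0.02237349  0.27617421] [-0.58442737 -0.21522052 -0.01113586] 0.03673179794655893
3001 [[-0.0134 -0.0316 -0.3524]
 [ 0.038   0.0481 -0.1912]
 [-0.011   0.0077 -0.3473]]
714 [[-0.0125 -0.0142 -0.1659]
 [ 0.0195  0.0146 -0.155 ]
 [ 0.0086  0.0012 -0.1569]]
hub z 0.15198691406132475
```

View pics/w3.png

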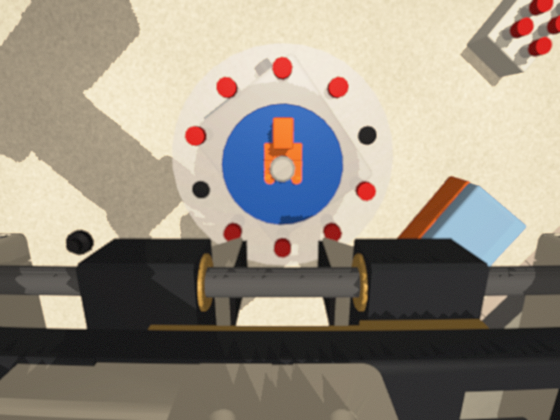

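The clip encircles the spindle head at (283,168). Its arm tips are 12.5 mm past the axis (12.6 mm when home), and the hub is held about 1.4 mm down.

```bash
python3 -c "
from cell import *
print(hand_in())"
```

```text
the job is handed in; nothing more can be done
None
```

The retaining clip is snapped home around the spindle's neck and holds the hub about 1.4 mm down; the gripper has let go and is clear, and the job was handed in at about 17.6 s with no verdict returned.

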